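# Load the sample cell into the turbidity meter and latch its drawer

## Robot

A 6-joint arm with a two-finger parallel gripper is mounted at the origin on the work surface. World frame = base frame: x ahead of the robot, y to its left, z up, the work surface at z = 0. Lengths are in m, angles in rad, forces in N, time in s.
With the tool pointing down it reaches from about 0.375 to 0.825 m from the base axis. Payload 5.5 kg.
Tool frame: the origin (TCP) lies on the centre line of the jaws, within the pads' length; the fingertips stand 17 mm ahead of it and the grasp point (between the pads) lies 2 mm behind it (bot.tip_reach is the distance from the TCP to the fingertips, in m); z points along the fingers, y is the line along which they close (so a half turn about z gives the same grasp; the last joint's range is limited). The gripper opens to 85 mm and grips with 20 to 120 N. Pads are 22 mm wide; open, the fingers measure 114 mm over their backs; the gripper's body (76 mm by 85 mm) begins 54 mm behind the grasp point. The pads swing forward as they close: fully open they stand 13 mm farther back than shut.
Start: joints at [-1.234, 0.314, -0.047, 1.21, 0, 1.571], TCP at [0.198, -0.566, 0.216] pointing down, gripper open.
Joint ranges: [-2.67, 2.67], [-0.69, 1.73], [-1.03, 1.25], [-2.08, 2.16], [-1.42, 1.45], [-3.14, 3.14]. Speed limits (rad/s): [2.39, 2.39, 3.01, 3.14, 3.14, 3.14].

## Interface

Orientations are given as a unit quaternion [x, y, z, w].
In Python, from workcell import bot gives the robot as it stands.
- The arm moves only by the shell command python3 -m inch 'ROWS' [FORCE]. ROWS is JSON, a list of rows, each a list of 5 numbers: the gripper command: -1 is shut, 1 is fully open, values between are in proportion, then the shift along the tool's x, y, z in mm, then the turn about the tool's z in rad. A call has 1 to 10 rows; each row shifts and turns the commanded pose from where the row before left it, along the tool's axes as they then stand; what a row does not reach is not made up. A row lasts 1/8 s, in which the tool goes at most 62.5 mm and 10.7 degrees, less where a joint would pass 70% of its speed; a pose out of reach is approached as far as the arm can. A call is refused whole if a number of a shift passes 62.5 or a number of a turn 0.188, either way. A call with a gripper value outside its range is refused whole. The fingers move at their own pace and stop on an object; FORCE is the grip in N (left out, the last holds). Time passes only in rows, so rows that do not move let the fingers close. It gives the time, the measured TCP pose, the force, the opening and the grip force at its end, in the units of the state.
- bot.read_state(): the state, without advancing time (a new reading comes with each control period).
- bot.get_image(name): name is "scene" or "top"; returns the picture (420x560x3 uint8, red, green, blue); there is no depth.
- bot.get_calibration(name): a dict with "intrinsics" (3x3 intrinsics, pixels), "world_from_camera" (4x4, takes a point from camera to world coordinates). Camera axes: x right, y up, looking along -z (the intrinsics and any distortion apply to the point x, -y, -z); pixel columns grow to the right and rows downward; lengths in m; the calibration is good to about 2 mm. A picture is of the moment at which its call begins. get_calibration takes no time and is no camera call.
- bot.hand_in(): hands the job in; it is judged then, once.
The state is a dict: "clock": time; "q": joint angles; "dq": joint speeds; "effort": joint torques, N m; "position": TCP position; "eef_rot": TCP orientation; "force": force on the tool from outside, world axes, zero at the start; "wrist_torque": the same for the moment, N m; "grip_width": opening from 0.0 (shut) to 1.0 (fully open); "grasp_force": force on a finger pad.
Only numpy, scipy, OpenCV 4.12 (cv2) and the standard library are available. Lean on these libraries where they do the work, as an engineer would, in place of code of your own. Each camera call takes 0.05 s, during which the arm holds its last target. There are 200 camera calls.

## Task

The turbidity meter's sample drawer is out: stand the tall sample cell from the white cell stand upright in the round well of the drawer, leaving the two short calibration standards where they are. Then press the drawer straight in, feeling for the firm end of its push-push latch and without ever forcing it (keep under 25 N), let go and make sure that it has stayed latched in; if it springs out again, press it home once more. Do not shove or knock over anything else on the bench.

Things in the scene. Friction and masses are not known exactly. Their poses are not given: they have to be found in the camera images.
- cell_center (a point): the sample cell: round glass vial 62 mm tall in all, 25 mm wide, with a ribbed black screw cap 27 mm wide on its top 18 mm; 45 g; the only tall one of the three capped cells in the stand. This point is its centre, 31 mm above its underside; the middle of the cap is 22 mm above this point. z runs up the cell. It stands 18 mm deep in its hole, underside 8 mm above the bench
- standard_a_center (a point): a short calibration standard, same glass and black cap (10 mm high), 44 mm tall; this point is its centre. Leave it in the stand
- standard_b_center (a point): the second short calibration standard, like the first; this point is its centre. Leave it in the stand
- stand: fixed white plastic cell stand, 170 x 56 x 26 mm, with three holes in a row along its own x axis at -56, 0 and +56 mm; each hole 27 mm wide, 18 mm deep. Origin: centre of its underside, on the bench. Which cell stands in which hole varies
- meter: fixed turbidity meter, cream over a blue base, display and keys on top, 230 mm wide, 250 mm deep; the drawer bay (84 mm wide, 88 mm high) is in its front face, turned to the robot. Its roof is 98 mm above the bench, the console rises behind, from 85 mm behind the face, to 135 mm. Origin: on the bench below the middle of the front face; x points into the meter, the way the drawer goes in
- drawer (a joint): how far the drawer is pressed in (m); 0 = fully out, as at the start. Press until the latch meets its firm end (0.064 to 0.079: the adjustment inside differs and cannot be seen); let go, it springs back 5 to 6 mm and stays latched (0.058 to 0.073). Stopped over 1 mm short of the end it springs out to 0. Pressing a latched drawer to the end again unlatches it
- push_pad (a point): middle of the rubber pad on the front of the drawer's grey panel (78 mm wide, 13 to 85 mm above the bench), 60 mm up; moves with the drawer; x points into the meter: push level along x. Spring 4 N when out, 7.5 N at the latch, damper 25 N per m/s; at the firm end the force climbs steeply, within 1 mm, with no warning. Latched, the panel stands 7 to 22 mm proud of the meter
- well (a point): middle of the floor of the round well for the cell, in the drawer's grey metal block: 18 mm above the bench, 45 mm behind the panel's front (35 mm in front of the meter's face while the drawer is out); moves with the drawer; x points into the meter, z up. Well 27 mm wide, small chamfer, 18 mm deep (rim 36 mm above the bench)
- amber: brown glass bottle, 68 mm wide, 145 mm tall, loose; origin at the centre of its underside
- reagent: white plastic reagent jar, 60 mm wide, 125 mm tall, loose; origin at the centre of its underside
- beaker: empty glass beaker, 68 mm wide, 85 mm tall, loose; origin at the centre of its underside
- wash: white wash bottle with a bent spout, 68 mm wide, 190 mm tall, loose; origin at the centre of its underside
There are look-alikes about, which are no part of the job. Leave any blue, orange or turquoise look-alike of the part that bears cell_center alone.

How it is judged:
On the way, in this order (a step that is already met when the one before it is completed fails the run):
1. the sample cell stands seated in the drawer's well, let go (horizontal distance between cell_center and well below 0.005 m and z of cell_center in the frame of well below 0.034 m and angle between cell_center's own z axis and vertical below 0.15 rad and contact force between the fingers and cell below 0.1 N), for 0.2 s.
2. the drawer, with the cell in it, has been pressed in and stays latched with nothing pushing it (value of joint drawer above 0.055 m and velocity of joint drawer between -0.004 and 0.004 m/s and contact force between each of the fingers, the arm and drawer below 0.1 N), for 0.5 s.
At the end, for the whole second after the job is handed in: the drawer is latched in (more than 55 mm from fully out), at rest with nothing touching it, and the tall sample cell stands in its well: centre within 5 mm of the well's axis, no more than 3 mm above the floor of the well, within 0.15 rad of upright (value of joint drawer above 0.055 m and velocity of joint drawer between -0.004 and 0.004 m/s and horizontal distance between cell_center and well below 0.005 m and z of cell_center in the frame of well below 0.034 m and angle between cell_center's own z axis and vertical below 0.15 rad).
It fails at once if the drawer is forced: the robot presses on it with more than 25 N (contact force between any of the fingers, the arm and drawer above 25 N).
It fails at once if the sample cell is tipped over (more than 0.6 rad) (angle between cell_center's own z axis and vertical above 0.6 rad).
It fails at once if a calibration standard is taken or knocked out of its hole (distance of any of standard_a_center, standard_b_center from where it was at the start of the episode above 0.02 m).
It fails at once if a bottle or the beaker is shoved more than 30 mm or knocked over (distance of any of amber, reagent, beaker, wash from where it was at the start of the episode above 0.03 m or angle between any of amber, reagent, beaker, wash's own z axis and vertical above 0.5 rad).
It also fails if it takes over 53 s, if anything falls off the work surface, if the arm or the gripper's body presses on something with over 40 N, if the wrist force passes 120 N, or if a joint passes its speed limit or range.

## Working session

There is one attempt and no reset: what is moved stays moved. The work goes in short steps, Python scripts to look and compute and a shell command to move; the robot and the scene stay as the last step left them, time stands still between calls to the robot, and variables do not carry over. Pictures are saved under pics/ and viewed, at most 11 in all, crops included, and the job is handed in when it is done.

```bash
mkdir -p pics; ls; python3 - <<'E'
from workcell import bot
import cv2,numpy as np
for n in("scene","top"):
    im=bot.get_image(n); cv2.imwrite(f"pics/{n}0.png",im[:,:,::-1])
    c=bot.get_calibration(n); print(n,np.round(c["intrinsics"],1).tolist(),np.round(c["world_from_camera"],3).tolist(),[k for k in c])
s=bot.read_state(); print(s["clock"],s["position"],s["eef_rot"],s["force"],s["grip_width"],bot.tip_reach)
E
```

```text
pics
scene [[464.8, 0.0, 282.4], [0.0, 464.8, 201.7], [0.0, 0.0, 1.0]] [[0.28, -0.67, 0.687, 1.261], [0.96, 0.204, -0.193, -0.22], [-0.01, 0.714, 0.7, 0.837], [0.0, 0.0, 0.0, 1.0]] ['intrinsics', 'world_from_camera']
top [[385.4, 0.0, 276.1], [0.0, 385.4, 211.9], [0.0, 0.0, 1.0]] [[-0.024, 0.987, -0.157, 0.359], [-1.0, -0.021, 0.02, 0.009], [0.016, 0.157, 0.987, 1.25], [0.0, 0.0, 0.0, 1.0]] ['intrinsics', 'world_from_camera']
0.1 [ 0.1981055  -0.5657849   0.21481331] [ 9.85852582e-01  1.67612975e-01 -1.34468704e-04 -7.47420552e-04] [-0.11651479 -0.18930972  0.30506201] 0.9965888338056758 0.017
```

View pics/scene0.png

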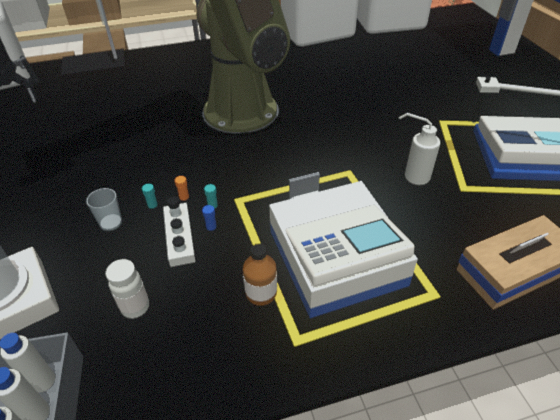

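View pics/top0.png

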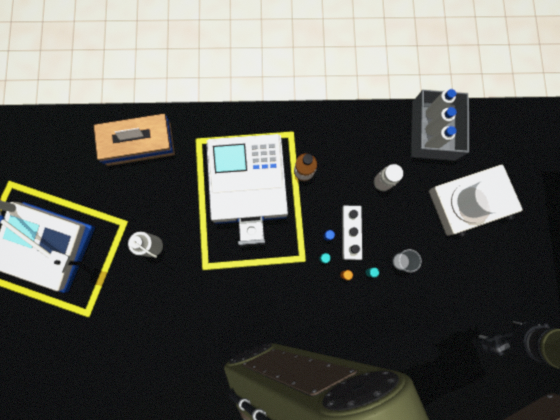

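```bash
python3 - <<'E'
import cv2,numpy as np
s=cv2.imread("pics/scene0.png");t=cv2.imread("pics/top0.png")
a=cv2.resize(s[180:280,135:230],None,fx=5,fy=5,interpolation=cv2.INTER_CUBIC)[:,:400]
a=cv2.resize(s[170:280,135:235],(500,550)[:2],interpolation=cv2.INTER_CUBIC)[:,:]
b=cv2.resize(t[195:270,310:390][:, :],(400,375),interpolation=cv2.INTER_CUBIC)
c=np.zeros((550,800,3),np.uint8); c[:550,:500]=a; c[:375,500:800]=b[:,:300]
cv2.imwrite("pics/crop1.png",c)
d=cv2.resize(t[180:280,195:310],(800,696),interpolation=cv2.INTER_CUBIC)[100:]
d=cv2.resize(t[205:275,195:305],(660,420),interpolation=cv2.INTER_CUBIC)
cv2.imwrite("pics/crop2.png",d)
E
```

```text
(no output)
```

View pics/crop1.png

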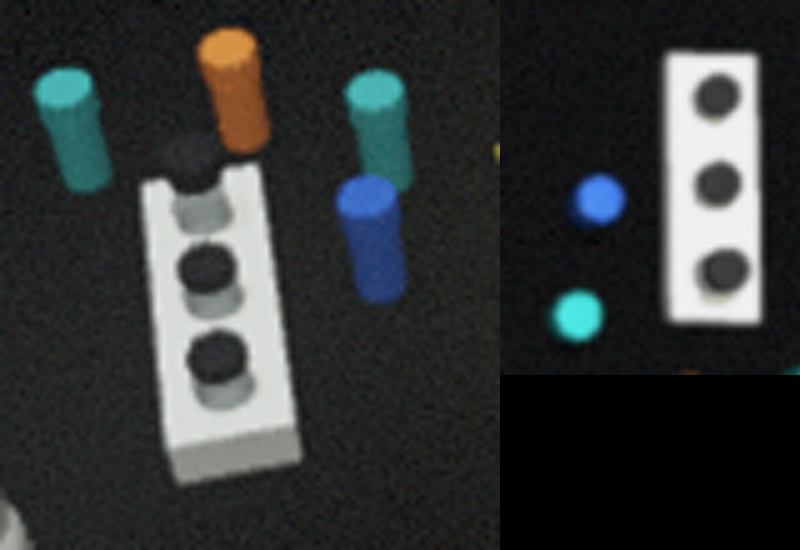

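View pics/crop2.png

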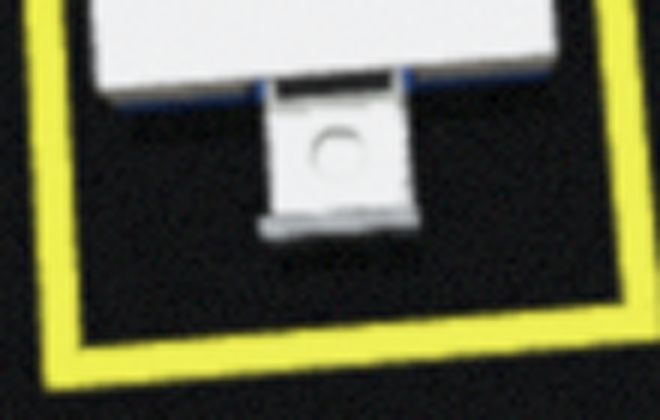

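The tall cell is the robot-side one of the three black caps: it stands clearly higher in the scene crop, at scene (173,202) and top (355,249). Things it could be taken for, in top pixels:
- Short standards: (353,214) and (353,232)
- Blue look-alike: (329,235)
- Turquoise look-alikes: (325,258) and (374,272)
- Orange look-alike: (347,275)

The well shows at top (251,230).

```bash
cat > h.py <<'E'
import numpy as np,cv2
from workcell import bot
C={n:bot.get_calibration(n) for n in("scene","top")}
def ray(n,u,v):
    K=C[n]["intrinsics"];T=C[n]["world_from_camera"]
    d=np.array([(u-K[0][2])/K[0][0],-(v-K[1][2])/K[1][1],-1.]); return T[:3,3],T[:3,:3]@d
def at(n,p,z):
    o,d=ray(n,*p); return o+d*(z-o[2])/d[2]
def proj(n,P):
    K=C[n]["intrinsics"];T=C[n]["world_from_camera"]
    q=T[:3,:3].T@(np.asarray(P)-T[:3,3]); return np.array([K[0][0]*q[0]/-q[2]+K[0][2],K[1][1]*q[1]/q[2]+K[1][2]])
E
python3 - <<'E'
from h import *
np.set_printoptions(precision=4,suppress=True)
t=cv2.imread("pics/top0.png").astype(int).sum(2)/3; s=cv2.imread("pics/scene0.png").astype(int).sum(2)/3
# weighted dark centroid of caps (top)
def dark(im,c,r,lo,hi):
    y,x=np.mgrid[:420,:560]; m=((x-c[0])**2+(y-c[1])**2<r*r); w=np.clip((hi-im)/(hi-lo),0,1)*m
    return (w*x).sum()/w.sum(),(w*y).sum()/w.sum()
for c,z in(((353,214),.047),((353,231.5),.047),((354.5,248.7),.061)):
    p=dark(t,c,6,70,160); print("top cap",p,at("top",p,z))
for p,z in(((178.4,242),.052),((176.4,223.5),.052),((172.8,202.2),.061)): print("scene cap",at("scene",p,z))
f=lambda X,Y:(310+(X-500)/5-.4,195+Y/5-.4)
for q in((664,52),(758,54),(667,322),(762,324)): print("stand",at("top",f(*q),.026))
g=lambda X,Y:(195+X/6-.42,205+Y/6-.42)
print("well",at("top",g(338.5,153),.036))
for q,z in(((98,90),.098),((556,55),.098),((260,222),.085),((418,212),.085)): print("meter/panel",at("top",g(*q),z))
for p in((270,212),(367,180)): pass
# yellow tape / intensity print
np.set_printoptions(linewidth=250)
print(t[222:250,238:268].astype(int))
E
```

```text
top cap (np.float64(352.9383490793739), np.float64(213.89738638714573)) [ 0.5384 -0.2583  0.047 ]
top cap (np.float64(353.15132382892057), np.float64(231.4378818737271)) [ 0.4826 -0.2559  0.047 ]
top cap (np.float64(354.23466790094886), np.float64(248.9030317056237)) [ 0.427  -0.2531  0.061 ]
scene cap [ 0.5465 -0.2606  0.052 ]
scene cap [ 0.4888 -0.2579  0.052 ]
scene cap [ 0.4254 -0.2571  0.061 ]
stand [ 0.5713 -0.2304  0.026 ]
stand [ 0.5687 -0.2913  0.026 ]
stand [ 0.3979 -0.2234  0.026 ]
stand [ 0.3953 -0.2836  0.026 ]
well [0.4953 0.0656 0.036 ]
meter/panel [0.5228 0.1828 0.098 ]
meter/panel [ 0.5356 -0.0476  0.098 ]
meter/panel [0.4558 0.1033 0.085 ]
meter/panel [0.459  0.0237 0.085 ]
[[ 53 135 185 175 168 171 178 183 192 196 195 193 194 194 195 195 194 195 210 225 226 225 217 175 106  36  17  13  17  10]
 [ 46 139 194 198 197 197 197 199 212 226 226 226 226 226 227 226 226 226 232 238 238 238 232 203 137  48  12  13  12   7]
 [ 55 156 222 226 226 226 226 228 231 238 239 238 238 237 238 238 239 239 238 239 240 240 235 220 156  56  16  12  11  14]
 [ 51 154 225 238 239 239 238 
[... 2345 characters left out ...]
 55  50  51  51  49  48  50  48  37  39  31  26  19  30  31  34  30  29  18  20  19]
 [ 30  44  55  59  54  41  37  30  29  24  20  13  20  21  20  19  17  20  22  17  20  16  15  16  11  13  19  19  17  20]
 [ 19  20  28  28  23  23  18  24  21  15  16  17  12  18  11  13  17  15  17  18  14  17  10  11  15  13  12  12  17  20]
 [ 20  19  20  16  19  15  12  13  14  13  10  10   8   4  17  10   8  10  14  14  16  13  14   8  11  14  11  18  21  14]
 [ 21  19  14  14   9  11  15  13  10  10  11  10  12  17  13  11  13  10  11  14  16  17  11  16  12  17   6  15  20  14]
 [ 24  20  20  17   5  10  13  11  15  10  14   4  10  14   8  13  14   4  15  19  15  13  12  10  13  15  14  18  18  21]]
```

```bash
python3 -m inch '[[0.3,0,0,0,0.128],[0.3,0,0,0,0.128],[0.3,0,0,0,0.128],[0.3,30.5,-46,0,0],[0.3,30.5,-46,0,0],[0.3,30.5,-46,0,0],[0.3,30.5,-46,0,0],[0.3,30.5,-46,0,0],[0.3,30.5,-46,0,0],[0.3,30.5,-46,0,0]]' 30; python3 -m inch '[[0.3,0,0,0,0],[0.3,0,0,0,0]]'
```

```text
clock: 1.35
position: [0.4274, -0.2531, 0.2154]
eef_rot: [1.0, -0.024, -0.0, -0.0]
force: [0.7, -0.6, 0.7]
grip_width: 0.652
grasp_force: 0.0
clock: 1.6
position: [0.4264, -0.2547, 0.2153]
eef_rot: [1.0, -0.023, -0.0, 0.0]
force: [0.1, -0.2, -0.1]
grip_width: 0.647
grasp_force: 0.0
```

```bash
python3 -m inch '[[0.3,0,0,40,0],[0.3,0,0,40,0],[0.3,0,0,30,0],[0.3,0,0,0,0]]'; python3 - <<'E'
from h import *
s=bot.get_image("scene")[:,:,::-1];t=bot.get_image("top")[:,:,::-1]
cv2.imwrite("pics/s2.png",s);cv2.imwrite("pics/t2.png",t)
a=cv2.resize(s[130:280,120:240],(480,600),interpolation=cv2.INTER_CUBIC)
b=cv2.resize(t[190:290,300:380],(320,400),interpolation=cv2.INTER_CUBIC)
c=np.zeros((600,800,3),np.uint8);c[:,:480]=a;c[:400,480:]=b;cv2.imwrite("pics/crop3.png",c)
E
```

```text
clock: 2.1
position: [0.4239, -0.2548, 0.1035]
eef_rot: [1.0, -0.025, -0.002, -0.001]
force: [1.1, -0.4, -0.5]
grip_width: 0.65
grasp_force: 0.0
```

View pics/crop3.png

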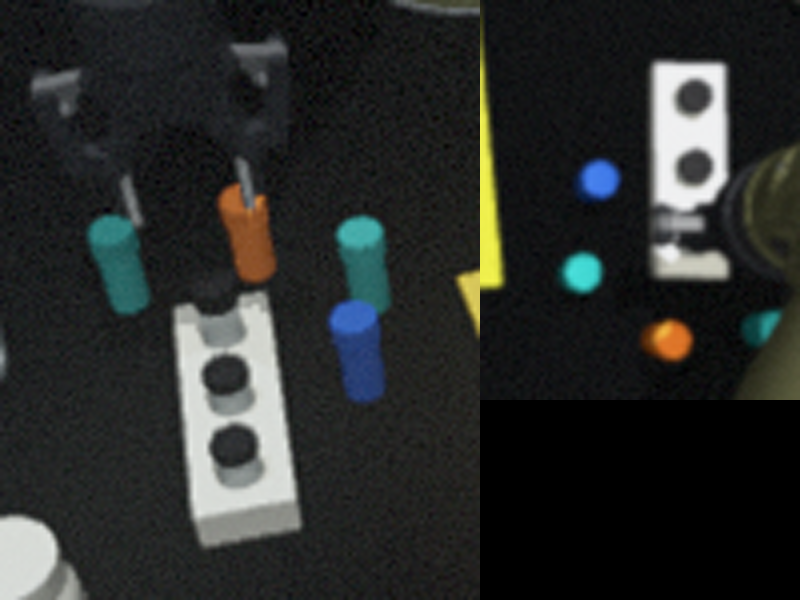

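The open fingers straddle the tall cell's cap (crop3 (215,290)), clear of the neighbours and the look-alikes. Going down to grip.

```bash
python3 -m inch '[[0.3,0,0,20,0],[0.3,0,0,20,0],[0.3,0,0,5,0],[0.3,0,0,0,0],[0.3,0,0,0,0]]'; python3 -m inch '[[-1,0,0,0,0],[-1,0,0,0,0],[-1,0,0,0,0],[-1,0,0,0,0],[-1,0,0,0,0]]' 30
```

```text
clock: 2.82
position: [0.4276, -0.2553, 0.0618]
eef_rot: [1.0, -0.024, 0.001, 0.0]
force: [0.2, 0.3, 0.7]
grip_width: 0.647
grasp_force: 0.0
clock: 3.45
position: [0.4267, -0.2547, 0.0606]
eef_rot: [1.0, -0.024, -0.0, -0.0]
force: [1.0, -0.1, 0.5]
grip_width: 0.002
grasp_force: 0.0
```

```bash
python3 - <<'E'
from h import *
s=bot.get_image("scene")[:,:,::-1];t=bot.get_image("top")[:,:,::-1]
cv2.imwrite("pics/s3.png",s);cv2.imwrite("pics/t3.png",t)
a=cv2.resize(s[130:280,120:240],(480,600),interpolation=cv2.INTER_CUBIC)
b=cv2.resize(t[190:290,300:380],(320,400),interpolation=cv2.INTER_CUBIC)
c=np.zeros((600,800,3),np.uint8);c[:,:480]=a;c[:400,480:]=b;cv2.imwrite("pics/crop4.png",c)
s=bot.read_state();print(s["position"],s["grip_width"],s["grasp_force"],s["force"])
for P in((.427,-.2547,.061),(.427,-.2547,.0437)): print(proj("scene",P),proj("top",P))
E
```

```text
[ 0.426725   -0.25471565  0.06057901] 0.0018883621534966438 0.0 [ 0.64771086 -0.19219988 -0.54243974]
[173.88864756 202.45240939] [354.74613484 248.87519668]
[175.13548008 207.5622284 ] [353.54472575 249.21990854]
```

View pics/crop4.png

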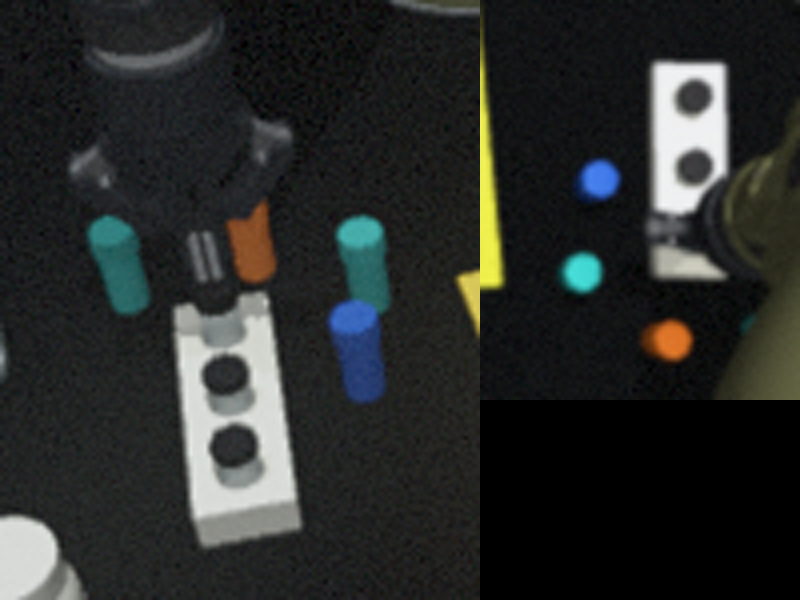

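```bash
python3 - <<'E'
from h import *
np.set_printoptions(precision=1,suppress=True)
for x,y in((.4267,-.2547),(.402,-.2547)):
    for z in(.044,.061,.08,.1,.15,.2,.25): print(x,y,z,proj("scene",(x,y,z)),((proj("scene",(x,y,z))-[120,130])*4), "top",proj("top",(x,y,z)))
print("cap top",(proj("scene",(.4265,-.255,.07))-[120,130])*4,"crop3 tips",(proj("scene",(.4265,-.255,.09))-[120,130])*4)
a=cv2.imread("pics/s3.png").astype(int);b=cv2.imread("pics/s2.png").astype(int)
np.set_printoptions(linewidth=250)
print("s3 gray rows185-212 cols163-186");print(a.mean(2)[185:214,163:186].astype(int))
E
```

```text
0.4267 -0.2547 0.044 [175.1 207.4] [220.4 309.6] top [353.6 249.3]
0.4267 -0.2547 0.061 [173.9 202.4] [215.5 289.5] top [354.8 249. ]
0.4267 -0.2547 0.08 [172.5 196.6] [209.9 266.5] top [356.1 248.6]
0.4267 -0.2547 0.1 [171.  190.4] [203.8 241.7] top [357.6 248.2]
0.4267 -0.2547 0.15 [167.  174.2] [188.  176.8] top [361.5 247. ]
0.4267 -0.2547 0.2 [162.8 156.9] [171.1 107.5] top [365.8 245.8]
0.4267 -0.2547 0.25 [158.2 138.3] [153.   33.2] top [370.5 244.5]
0.402 -0.2547 0.044 [173.9 200.5] [215.5 282.2] top [354.  257.2]
0.402 -0.2547 0.061 [172.7 195.5] [210.6 262.1] top [355.2 257. ]
0.402 -0.2547 0.08 [171.3 189.8] [205.  239.2] top [356.6 256.8]
0.402 -0.2547 0.1 [169.8 183.6] [199.  214.4] top [358.1 256.5]
0.402 -0.2547 0.15 [165.8 167.4] [183.3 149.7] top [362.  255.7]
0.402 -0.2547 0.2 [161.6 150.1] [166.5  80.6] top [366.4 254.9]
0.402 -0.2547 0.25 [157.1 131.6] [148.5   6.6] top [371.1 254. ]
cap top [212.3 278.5] crop3 tips [206.3 254.1]
s3 gray rows185-212 cols163-186
[[ 31  34  28  31  35  28  36  40  36  39  30  29  26  45  66  74  73  74  70  78  82  85  83]
 [ 36  27
[... 1951 characters left out ...]
3  58 111 151 152 148 147 153 154]
 [ 93 153 157 160 162 149  76  34  35  29  29  33  29  47  62 104 127 146 151 148 150 150 150]
 [ 91 167 166 165 165 163 130  69  66  46  55  55  63  99 133 132 135 142 150 158 155 151 153]
 [ 89 166 166 167 165 162 154 130 130 115 132 136 131 134 143 134 129 142 167 198 193 172 198]
 [ 93 164 166 165 165 163 160 143 139 138 141 140 138 137 131 130 125 143 192 210 208 202 210]
 [ 78 149 165 162 161 156 152 138 131 131 134 135 133 133 131 126 121 128 177 207 210 209 212]
 [ 68 135 153 155 154 152 148 132 123 126 130 133 132 135 131 127 121 118 155 204 210 210 211]
 [ 89 160 160 156 155 155 154 127 116 123 131 133 133 135 131 131 123 120 156 206 211 209 209]]
```

The fingers closed on nothing. The scene image puts their ends about 25 mm higher than the reported pose implies, near (172,200), level with the cap top. The top view puts x and y where I expected them. I'll open, go 12 mm lower (still safe either way), and test the grip.

```bash
python3 -m inch '[[0.3,0,0,0,0],[0.3,0,0,0,0],[0.3,0,0,0,0],[0.3,0,0,4,0],[0.3,0,0,4,0],[0.3,0,0,4,0],[0.3,0,0,0,0]]'; python3 -m inch '[[-1,0,0,0,0],[-1,0,0,0,0],[-1,0,0,0,0],[-1,0,0,0,0]]' 20; python3 - <<'E'
from h import *
cv2.imwrite("pics/s4.png",bot.get_image("scene")[:,:,::-1])
cv2.imwrite("pics/t4.png",bot.get_image("top")[:,:,::-1])
E
```

```text
clock: 4.42
position: [0.4263, -0.2545, 0.0481]
eef_rot: [1.0, -0.024, -0.0, -0.0]
force: [0.3, -0.1, -0.3]
grip_width: 0.647
grasp_force: 0.0
clock: 4.92
position: [0.4269, -0.2548, 0.0488]
eef_rot: [1.0, -0.024, 0.0, 0.0]
force: [0.0, -0.8, 2.8]
grip_width: 0.293
grasp_force: 19.7
```

```bash
python3 - <<'E'
from h import *
s=cv2.imread("pics/s4.png");t=cv2.imread("pics/t4.png")
a=cv2.resize(s[170:240,145:205],(480,560),interpolation=cv2.INTER_CUBIC)
b=cv2.resize(t[225:265,330:370],(320,320),interpolation=cv2.INTER_CUBIC)
c=np.zeros((560,800,3),np.uint8);c[:,:480]=a;c[:320,480:]=b;cv2.imwrite("pics/crop5.png",np.clip(c.astype(float)*1.6,0,255).astype(np.uint8))
E
```

```text
(no output)
```

View pics/crop5.png

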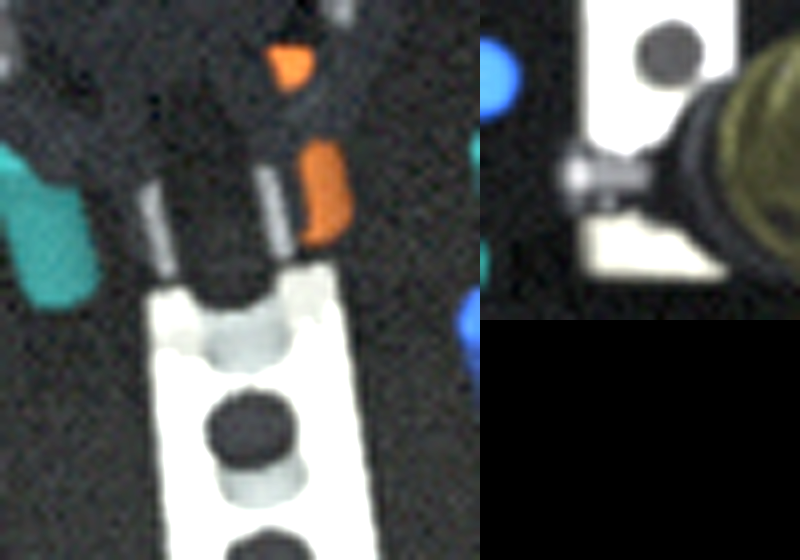

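The pads now hold the upper part of the cap: pad ends at crop5 (168,275) and (285,255), cap at (235,290). I'll regrip 6 mm deeper with 30 N and lift.

```bash
python3 -m inch '[[0,0,0,0,0],[0,0,0,0,0],[0,0,0,3,0],[0,0,0,3,0],[0,0,0,0,0],[-1,0,0,0,0],[-1,0,0,0,0],[-1,0,0,0,0],[-1,0,0,0,0]]' 30;  python3 -m inch '[[-1,0,0,-10,0],[-1,0,0,-10,0],[-1,0,0,-20,0],[-1,0,0,-40,0],[-1,0,0,-40,0],[-1,0,0,0,0],[-1,0,0,0,0]]'; python3 - <<'E'
from h import *
s=bot.get_image("scene")[:,:,::-1];t=bot.get_image("top")[:,:,::-1]
cv2.imwrite("pics/s5.png",s);cv2.imwrite("pics/t5.png",t)
a=cv2.resize(s[120:240,125:225],(500,600),interpolation=cv2.INTER_CUBIC)
b=cv2.resize(t[215:275,325:385],(300,300),interpolation=cv2.INTER_CUBIC)
c=np.zeros((600,800,3),np.uint8);c[:,:500]=a;c[:300,500:]=b;cv2.imwrite("pics/crop6.png",np.clip(c.astype(float)*1.6,0,255).astype(np.uint8))
E
```

```text
clock: 6.15
position: [0.4268, -0.2548, 0.0427]
eef_rot: [1.0, -0.024, 0.0, 0.0]
force: [-0.1, -0.3, 0.8]
grip_width: 0.296
grasp_force: 29.5
clock: 7.02
position: [0.4266, -0.2547, 0.1627]
eef_rot: [1.0, -0.024, 0.0, 0.0]
force: [-0.7, -0.1, -1.8]
grip_width: 0.305
grasp_force: 29.6
```

View pics/crop6.png

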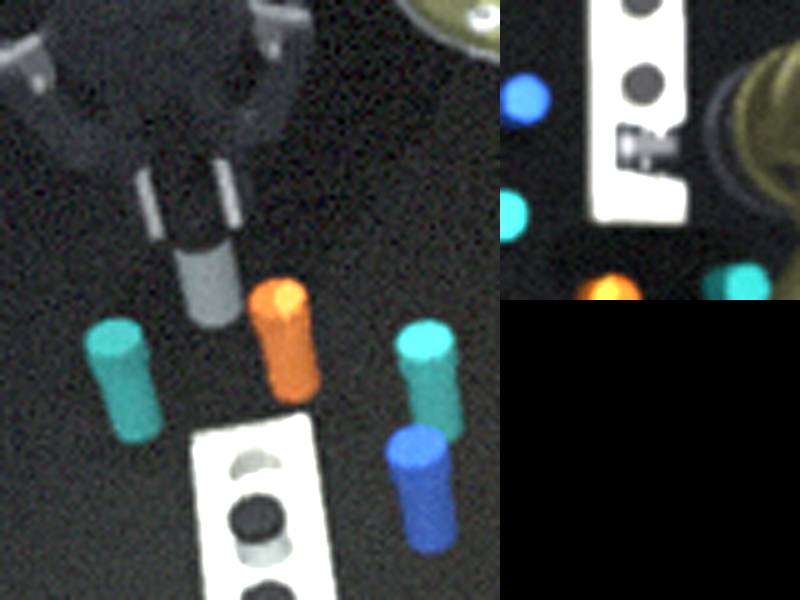

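The cell hangs upright in the fingers (crop6 (205,250)) and its hole is empty. The standards are still in place. Carrying it over the well.

```bash
python3 -m inch '[[-1,0,0,0,-0.103],[-1,12.2,-45,0,0],[-1,12.2,-45,0,0],[-1,12.2,-45,0,0],[-1,12.2,-45,0,0],[-1,12.2,-45,0,0],[-1,12.2,-45,0,0],[-1,12.2,-45,0,0],[-1,0,0,0,0],[-1,0,0,0,0]]'; python3 -m inch '[[-1,0,0,30,0],[-1,0,0,30,0],[-1,0,0,0,0],[-1,0,0,0,0],[-1,0,0,0,0]]';  python3 - <<'E'
from h import *
s=bot.get_image("scene")[:,:,::-1];t=bot.get_image("top")[:,:,::-1]
cv2.imwrite("pics/s6.png",s);cv2.imwrite("pics/t6.png",t)
a=cv2.resize(s[110:230,250:350],(500,600),interpolation=cv2.INTER_CUBIC)
b=cv2.resize(t[200:260,225:285],(300,300),interpolation=cv2.INTER_CUBIC)
c=np.zeros((600,800,3),np.uint8);c[:,:500]=a;c[:300,500:]=b;cv2.imwrite("pics/crop7.png",np.clip(c.astype(float)*1.6,0,255).astype(np.uint8))
E
```

```text
clock: 8.38
position: [0.4949, 0.0455, 0.1617]
eef_rot: [0.999, 0.041, -0.002, -0.008]
force: [-0.2, -0.4, -0.9]
grip_width: 0.3
grasp_force: 29.7
clock: 9.0
position: [0.4969, 0.0466, 0.104]
eef_rot: [0.999, 0.041, 0.001, -0.008]
force: [-0.0, 0.8, -1.3]
grip_width: 0.297
grasp_force: 29.7
```

```bash
python3 - <<'E'
from h import *
s=bot.read_state();print(s["q"],s["position"],s["eef_rot"],s["effort"])
E
```

```text
[ 0.08227378  0.20060212 -0.46224773  0.90626463  0.0167426   3.14157828] [0.49670175 0.0467804  0.1037062 ] [ 9.99118050e-01  4.11380449e-02  4.95972148e-04 -8.39869626e-03] [-8.26455234e-02 -4.35822344e+01  3.06869709e+01  3.09508039e-03
  6.77709212e-02 -7.35831782e-05]
```

View pics/crop7.png

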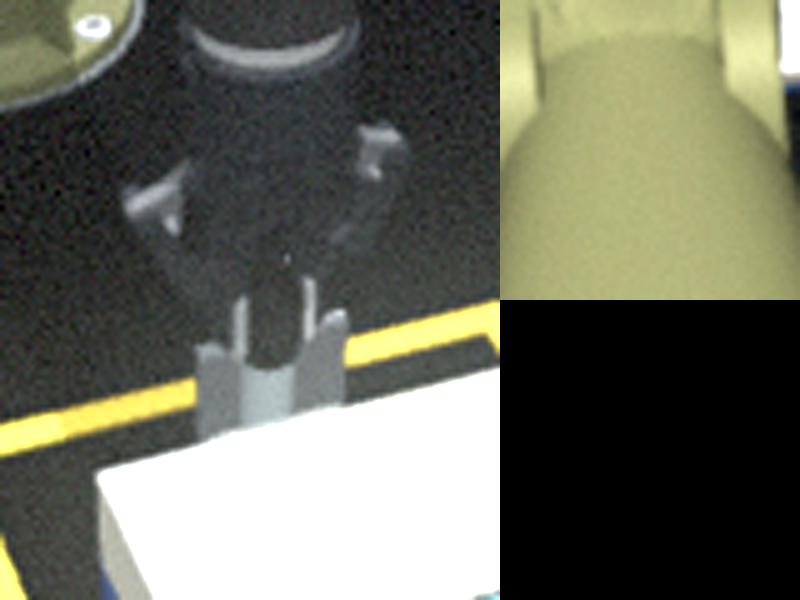

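Joint 6 hit its end stop, which stopped the move short in y and yaw. I'll turn the other way, to a yaw of about 0.16, and then correct the shift. The panel is visible behind the cell at crop7 (200–345, 330–430).

```bash
python3 -m inch '[[-1,0,0,-10,-0.05],[-1,0,0,-10,-0.05],[-1,0,0,0,0],[-1,0,0,0,0]]'; python3 - <<'E'
from h import *
s=bot.read_state();print(s["q"],s["position"],s["eef_rot"])
E
```

```text
clock: 9.6
position: [0.4959, 0.0465, 0.1226]
eef_rot: [0.996, 0.091, 0.0, -0.008]
force: [0.1, 0.5, -0.9]
grip_width: 0.298
grasp_force: 29.7
[ 0.08192248  0.1834992  -0.4362045   0.95106667  0.01675959  3.04172958] [0.49591786 0.0465461  0.12260526] [ 9.95837119e-01  9.07645988e-02  8.81442600e-05 -8.37924273e-03]
```

```bash
python3 -m inch '[[-1,2,-16.5,0,0],[-1,0,0,0,0],[-1,0,0,25,0],[-1,0,0,20,0],[-1,0,0,0,0],[-1,0,0,0,0]]'; python3 -m inch '[[-1,0,0,2,0],[-1,0,0,2,0],[-1,0,0,2,0],[-1,0,0,0,0]]'
```

```text
clock: 10.35
position: [0.4951, 0.064, 0.0784]
eef_rot: [0.996, 0.091, 0.0, -0.008]
force: [0.1, -0.2, -0.7]
grip_width: 0.302
grasp_force: 29.7
clock: 10.85
position: [0.4946, 0.0639, 0.0718]
eef_rot: [0.996, 0.091, -0.0, -0.008]
force: [0.2, 0.1, -0.7]
grip_width: 0.297
grasp_force: 29.7
```

```bash
python3 -m inch '[[-1,0,0,1.5,0],[-1,0,0,1.5,0],[-1,0,0,0,0]]'; python3 -m inch '[[-1,0,0,1,0],[-1,0,0,1,0],[-1,0,0,0,0]]'
```

```text
clock: 11.22
position: [0.4946, 0.0642, 0.0687]
eef_rot: [0.996, 0.091, -0.0, -0.009]
force: [0.4, 1.8, -0.4]
grip_width: 0.296
grasp_force: 29.7
clock: 11.6
position: [0.4947, 0.0642, 0.0668]
eef_rot: [0.996, 0.091, -0.0, -0.009]
force: [-0.6, 1.7, -0.7]
grip_width: 0.296
grasp_force: 29.7
```

The cell is entering the well, with a light sideways touch of +1.7 N in y. I'll ease it 0.7 mm towards +y and keep lowering.

```bash
python3 -m inch '[[-1,0.1,-0.7,0,0],[-1,0,0,2,0],[-1,0,0,2,0],[-1,0,0,0,0]]'; python3 -m inch '[[-1,0,0,2,0],[-1,0,0,2,0],[-1,0,0,2,0],[-1,0,0,0,0]]'
```

```text
clock: 12.1
position: [0.4945, 0.0647, 0.0626]
eef_rot: [0.996, 0.091, -0.0, -0.008]
force: [0.6, 0.1, -1.2]
grip_width: 0.296
grasp_force: 29.7
clock: 12.6
position: [0.4945, 0.0649, 0.0567]
eef_rot: [0.996, 0.091, -0.0, -0.008]
force: [-0.2, -0.1, -0.5]
grip_width: 0.298
grasp_force: 29.7
```

```bash
python3 -m inch '[[-1,0,0,1.5,0],[-1,0,0,1.5,0],[-1,0,0,0,0]]'; python3 -m inch '[[-1,0,0,0.7,0],[-1,0,0,0,0]]'
```

```text
clock: 12.98
position: [0.4946, 0.065, 0.0538]
eef_rot: [0.996, 0.091, -0.0, -0.008]
force: [0.1, -0.1, -0.4]
grip_width: 0.295
grasp_force: 29.7
clock: 13.22
position: [0.4947, 0.065, 0.0532]
eef_rot: [0.996, 0.091, -0.0, -0.008]
force: [-0.5, -0.2, -0.9]
grip_width: 0.298
grasp_force: 29.7
```

```bash
python3 -m inch '[[-1,0,0,0.7,0],[-1,0,0,0,0]]'; python3 -m inch '[[-1,0,0,0.5,0],[-1,0,0,0,0]]'
```

```text
clock: 13.48
position: [0.4949, 0.0651, 0.0526]
eef_rot: [0.996, 0.091, 0.0, -0.008]
force: [-0.4, 0.8, 1.0]
grip_width: 0.296
grasp_force: 29.9
clock: 13.72
position: [0.4952, 0.0651, 0.0525]
eef_rot: [0.996, 0.091, 0.0, -0.008]
force: [-0.3, 0.7, 4.3]
grip_width: 0.296
grasp_force: 30.2
```

The floor of the well is felt: 4.3 N at z 0.0525, right where predicted. I'll release and rise.

```bash
python3 -m inch '[[0.3,0,0,-0.4,0],[0.3,0,0,0,0],[0.3,0,0,0,0],[0.3,0,0,0,0],[0.3,0,0,0,0]]'; python3 -m inch '[[0.3,0,0,-10,0],[0.3,0,0,-20,0],[0.3,0,0,-40,0],[0.3,0,0,0,0]]'; python3 -m inch '[[-1,-42,-5.3,0,0],[-1,-42,-5.3,0,0],[-1,0,0,0,0],[-1,0,0,0,0],[-1,0,0,0,0]]'; python3 - <<'E'
from h import *
s=bot.get_image("scene")[:,:,::-1];t=bot.get_image("top")[:,:,::-1]
cv2.imwrite("pics/s8.png",s);cv2.imwrite("pics/t8.png",t)
a=cv2.resize(s[110:230,250:350],(500,600),interpolation=cv2.INTER_CUBIC)
b=cv2.resize(t[200:260,225:285],(300,300),interpolation=cv2.INTER_CUBIC)
c=np.zeros((600,800,3),np.uint8);c[:,:500]=a;c[:300,500:]=b;cv2.imwrite("pics/crop8.png",np.clip(c.astype(float)*1.6,0,255).astype(np.uint8))
E
```

```text
clock: 14.35
position: [0.4947, 0.065, 0.0523]
eef_rot: [0.996, 0.091, -0.0, -0.008]
force: [0.4, 1.1, -1.1]
grip_width: 0.648
grasp_force: 0.0
clock: 14.85
position: [0.4976, 0.0641, 0.1261]
eef_rot: [0.996, 0.091, 0.003, -0.008]
force: [0.5, -0.3, -0.2]
grip_width: 0.654
grasp_force: 0.0
clock: 15.48
position: [0.4115, 0.0591, 0.1226]
eef_rot: [0.996, 0.091, 0.0, -0.008]
force: [0.3, -0.4, -0.2]
grip_width: -0.001
grasp_force: 0.0
```

View pics/crop8.png

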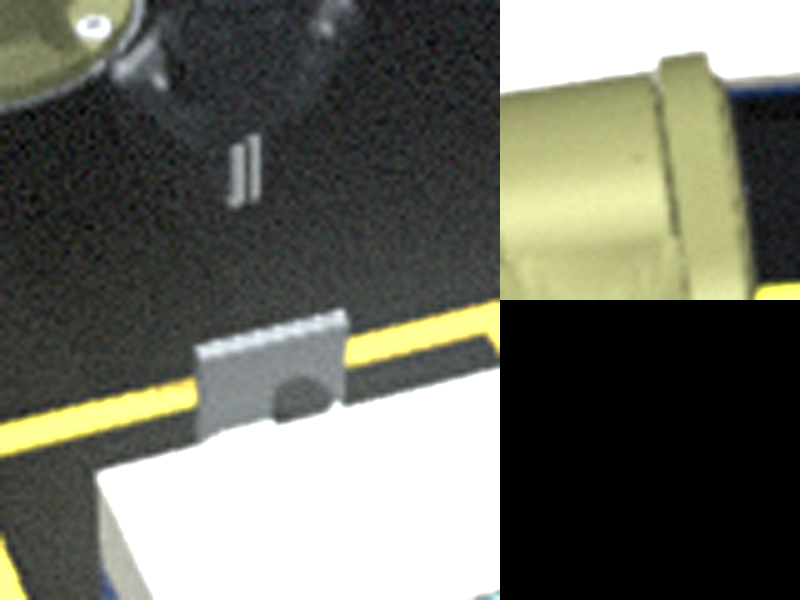

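The cell stands in the drawer (cap at crop8 (305,395), panel behind it at (270,370)), and the shut fingers are above, in front of the panel. I'll lower to pad height and approach.

```bash
python3 -m inch '[[-1,0,0,40,0],[-1,0,0,40,0],[-1,0,0,0,0],[-1,0,0,0,0]]'; python3 -m inch '[[-1,7,0.9,0,0],[-1,7,0.9,0,0],[-1,0,0,0,0]]'; python3 -m inch '[[-1,2,0.25,0,0],[-1,0,0,0,0]]'; python3 - <<'E'
from h import *
s=bot.read_state();print(s["position"],s["eef_rot"],s["q"])
E
```

```text
clock: 16.08
position: [0.411, 0.0604, 0.0434]
eef_rot: [0.996, 0.091, 0.0, -0.008]
force: [1.2, 0.8, 0.6]
grip_width: -0.005
grasp_force: 0.0
clock: 16.45
position: [0.4258, 0.0613, 0.0432]
eef_rot: [0.996, 0.091, 0.001, -0.008]
force: [-0.4, 0.1, 0.0]
grip_width: 0.001
grasp_force: 0.0
clock: 16.7
position: [0.4263, 0.0612, 0.0425]
eef_rot: [0.996, 0.091, -0.0, -0.008]
force: [-0.4, -0.4, 0.2]
grip_width: 0.002
grasp_force: 0.0
[0.42626047 0.06121207 0.04245887] [ 9.95802454e-01  9.11445045e-02 -6.94875402e-05 -8.37540292e-03] [ 0.12915086  0.15249529 -0.68608218  0.73172336  0.01674425  3.08819889]
```

```bash
python3 -m inch '[[-1,2,0.25,0,0],[-1,2,0.25,0,0],[-1,0,0,0,0]]'; python3 -m inch '[[-1,2,0.25,0,0],[-1,2,0.25,0,0],[-1,0,0,0,0]]'; python3 -m inch '[[-1,2,0.25,0,0],[-1,2,0.25,0,0],[-1,0,0,0,0]]'
```

```text
clock: 17.08
position: [0.4305, 0.0615, 0.0425]
eef_rot: [0.996, 0.091, 0.0, -0.008]
force: [-0.2, -0.2, 0.7]
grip_width: 0.0
grasp_force: 0.0
clock: 17.45
position: [0.4346, 0.0617, 0.0425]
eef_rot: [0.996, 0.091, 0.0, -0.008]
force: [-0.6, 0.3, -0.8]
grip_width: -0.001
grasp_force: 0.0
clock: 17.82
position: [0.4386, 0.0619, 0.0425]
eef_rot: [0.996, 0.091, 0.0, -0.008]
force: [0.1, -0.3, 0.8]
grip_width: 0.004
grasp_force: 0.0
```

```bash
python3 -m inch '[[-1,1.5,0.2,0,0],[-1,0,0,0,0]]'; python3 -m inch '[[-1,1.5,0.2,0,0],[-1,0,0,0,0]]';python3 -m inch '[[-1,1.5,0.2,0,0],[-1,0,0,0,0]]'
```

```text
clock: 18.08
position: [0.4393, 0.062, 0.0423]
eef_rot: [0.996, 0.091, -0.0, -0.008]
force: [-1.9, 0.6, 1.1]
grip_width: -0.001
grasp_force: 0.9
clock: 18.32
position: [0.4405, 0.062, 0.0423]
eef_rot: [0.996, 0.091, -0.001, -0.008]
force: [-4.8, -1.0, 2.3]
grip_width: -0.002
grasp_force: 2.3
clock: 18.58
position: [0.4425, 0.0621, 0.0423]
eef_rot: [0.996, 0.091, -0.0, -0.008]
force: [-4.4, -0.4, 1.9]
grip_width: -0.001
grasp_force: 2.3
```

Contact is at x ≈ 0.440 with the 4–5 N spring force. I'll press on to about 0.055, short of the earliest possible end.

```bash
python3 -m inch '[[-1,5,0.64,0,0],[-1,5,0.64,0,0],[-1,5,0.64,0,0],[-1,5,0.64,0,0],[-1,5,0.64,0,0]]'; python3 -m inch '[[-1,5,0.64,0,0],[-1,5,0.64,0,0],[-1,5,0.64,0,0],[-1,5,0.64,0,0],[-1,5,0.64,0,0],[-1,0,0,0,0]]'
```

```text
clock: 19.2
position: [0.4672, 0.0635, 0.0422]
eef_rot: [0.996, 0.091, -0.001, -0.008]
force: [-7.9, -0.3, 4.6]
grip_width: -0.001
grasp_force: 3.4
clock: 19.95
position: [0.4926, 0.065, 0.0422]
eef_rot: [0.996, 0.091, -0.001, -0.009]
force: [-6.1, -0.2, 5.1]
grip_width: 0.002
grasp_force: 3.2
```

```bash
python3 -m inch '[[-1,2,0.25,0,0],[-1,2,0.25,0,0],[-1,2,0.25,0,0],[-1,0,0,0,0]]'; python3 -m inch '[[-1,1,0.13,0,0],[-1,1,0.13,0,0],[-1,0,0,0,0]]'; python3 -m inch '[[-1,1,0.13,0,0],[-1,0,0,0,0]]'
```

```text
clock: 20.45
position: [0.4982, 0.0654, 0.0422]
eef_rot: [0.996, 0.091, -0.001, -0.009]
force: [-6.8, -0.0, 4.6]
grip_width: -0.0
grasp_force: 3.4
clock: 20.82
position: [0.5001, 0.0654, 0.0422]
eef_rot: [0.996, 0.091, -0.001, -0.009]
force: [-7.4, -0.4, 5.1]
grip_width: -0.003
grasp_force: 3.7
clock: 21.08
position: [0.501, 0.0655, 0.0422]
eef_rot: [0.996, 0.091, -0.001, -0.009]
force: [-6.6, 0.1, 3.8]
grip_width: -0.001
grasp_force: 3.7
```

```bash
ok(){ python3 -c 'from workcell import bot; s=bot.read_state(); f=s["force"][0]; print(round(s["clock"],2),s["position"][:1].round(4),f.round(1)); exit(f<-9)'; }
python3 -m inch '[[-1,0.6,0.08,0,0],[-1,0,0,0,0]]' >/dev/null && ok && python3 -m inch '[[-1,0.6,0.08,0,0],[-1,0,0,0,0]]' >/dev/null && ok && python3 -m inch '[[-1,0.6,0.08,0,0],[-1,0,0,0,0]]' >/dev/null && ok && python3 -m inch '[[-1,0.6,0.08,0,0],[-1,0,0,0,0]]' >/dev/null && ok && python3 -m inch '[[-1,0.6,0.08,0,0],[-1,0,0,0,0]]' >/dev/null && ok && python3 -m inch '[[-1,0.6,0.08,0,0],[-1,0,0,0,0]]' >/dev/null && ok && python3 -m inch '[[-1,0.6,0.08,0,0],[-1,0,0,0,0]]' >/dev/null && ok
```

```text
21.32 [0.5015] -8.0False
```

```bash
ok(){ python3 -c 'from workcell import bot; s=bot.read_state(); f=s["force"][0]; print(round(s["clock"],2),s["position"][:1].round(4),f.round(1)); exit(int(f<-9))'; }
python3 -m inch '[[-1,0.6,0.08,0,0],[-1,0,0,0,0]]' >/dev/null && ok && python3 -m inch '[[-1,0.6,0.08,0,0],[-1,0,0,0,0]]' >/dev/null && ok && python3 -m inch '[[-1,0.6,0.08,0,0],[-1,0,0,0,0]]' >/dev/null && ok && python3 -m inch '[[-1,0.6,0.08,0,0],[-1,0,0,0,0]]' >/dev/null && ok && python3 -m inch '[[-1,0.6,0.08,0,0],[-1,0,0,0,0]]' >/dev/null && ok && python3 -m inch '[[-1,0.6,0.08,0,0],[-1,0,0,0,0]]' >/dev/null && ok && python3 -m inch '[[-1,0.6,0.08,0,0],[-1,0,0,0,0]]' >/dev/null && ok
```

```text
21.57 [0.5022] -8.5
21.82 [0.5028] -8.6
22.07 [0.5034] -6.7
22.32 [0.504] -7.9
22.57 [0.5046] -7.9
22.82 [0.5052] -7.4
23.07 [0.5058] -7.4
```

```bash
ok(){ python3 -c 'from workcell import bot; s=bot.read_state(); f=s["force"][0]; print(round(s["clock"],2),s["position"][:1].round(4),f.round(1)); exit(int(f<-9.3))'; }
python3 -m inch '[[-1,0.6,0.08,0,0],[-1,0,0,0,0]]' >/dev/null && ok && python3 -m inch '[[-1,0.6,0.08,0,0],[-1,0,0,0,0]]' >/dev/null && ok && python3 -m inch '[[-1,0.6,0.08,0,0],[-1,0,0,0,0]]' >/dev/null && ok && python3 -m inch '[[-1,0.6,0.08,0,0],[-1,0,0,0,0]]' >/dev/null && ok && python3 -m inch '[[-1,0.6,0.08,0,0],[-1,0,0,0,0]]' >/dev/null && ok && python3 -m inch '[[-1,0.6,0.08,0,0],[-1,0,0,0,0]]' >/dev/null && ok && python3 -m inch '[[-1,0.6,0.08,0,0],[-1,0,0,0,0]]' >/dev/null && ok && python3 -m inch '[[-1,0.6,0.08,0,0],[-1,0,0,0,0]]' >/dev/null && ok && python3 -m inch '[[-1,0.6,0.08,0,0],[-1,0,0,0,0]]' >/dev/null && ok
```

```text
23.32 [0.5064] -7.2
23.57 [0.507] -6.6
23.82 [0.5076] -8.4
24.07 [0.5082] -7.8
24.32 [0.5088] -7.7
24.57 [0.5094] -8.0
24.82 [0.51] -8.6
25.07 [0.5106] -7.7
25.32 [0.5112] -8.5
```

```bash
ok(){ python3 -c 'from workcell import bot; s=bot.read_state(); f=s["force"][0]; print(round(s["clock"],2),s["position"][:1].round(4),f.round(1)); exit(int(f<-9.6))'; }
python3 -m inch '[[-1,0.6,0.08,0,0],[-1,0,0,0,0]]' >/dev/null && ok && python3 -m inch '[[-1,0.6,0.08,0,0],[-1,0,0,0,0]]' >/dev/null && ok && python3 -m inch '[[-1,0.6,0.08,0,0],[-1,0,0,0,0]]' >/dev/null && ok && python3 -m inch '[[-1,0.6,0.08,0,0],[-1,0,0,0,0]]' >/dev/null && ok && python3 -m inch '[[-1,0.6,0.08,0,0],[-1,0,0,0,0]]' >/dev/null && ok && python3 -m inch '[[-1,0.6,0.08,0,0],[-1,0,0,0,0]]' >/dev/null && ok && python3 -m inch '[[-1,0.6,0.08,0,0],[-1,0,0,0,0]]' >/dev/null && ok && python3 -m inch '[[-1,0.6,0.08,0,0],[-1,0,0,0,0]]' >/dev/null && ok && python3 -m inch '[[-1,0.6,0.08,0,0],[-1,0,0,0,0]]' >/dev/null && ok
```

```text
25.57 [0.5117] -7.8
25.82 [0.5122] -8.1
26.07 [0.5128] -8.8
26.32 [0.5133] -8.0
26.57 [0.5139] -8.8
26.82 [0.5145] -9.4
27.07 [0.5148] -9.6
```

The force is starting to climb and the position is lagging the command, so this is the firm end. A few finer steps.

```bash
ok(){ python3 -c 'from workcell import bot; s=bot.read_state(); f=s["force"][0]; print(round(s["clock"],2),s["position"].round(4),s["force"].round(1)); exit(int(f<-12))'; }
python3 -m inch '[[-1,0.4,0.05,0,0],[-1,0,0,0,0]]' >/dev/null && ok && python3 -m inch '[[-1,0.4,0.05,0,0],[-1,0,0,0,0]]' >/dev/null && ok && python3 -m inch '[[-1,0.4,0.05,0,0],[-1,0,0,0,0]]' >/dev/null && ok
```

```text
27.32 [0.515  0.0663 0.0421] [-10.3  -1.    7.9]
27.57 [0.515  0.0663 0.0421] [-10.8   0.1   9.1]
27.82 [0.5152 0.0663 0.0421] [-11.6   0.3  11. ]
```

```bash
ok(){ python3 -c 'from workcell import bot; s=bot.read_state(); f=s["force"][0]; print(round(s["clock"],2),s["position"].round(4),s["force"].round(1))'; }
python3 -m inch '[[-1,0.4,0.05,-0.3,0],[-1,0,0,0,0]]' >/dev/null && ok; python3 -m inch '[[-1,-1,-0.13,0,0],[-1,-1,-0.13,0,0],[-1,0,0,0,0]]' >/dev/null; ok; python3 -m inch '[[-1,-2,-0.25,0,0],[-1,-2,-0.25,0,0],[-1,0,0,0,0]]' >/dev/null; ok;  python3 -m inch '[[-1,-2,-0.25,0,0],[-1,-2,-0.25,0,0],[-1,0,0,0,0],[-1,0,0,0,0]]' >/dev/null; ok
```

```text
28.07 [0.5151 0.0663 0.0422] [-11.9   0.5   9.2]
28.45 [0.5145 0.0663 0.0422] [-8.3  0.3  4.5]
28.82 [0.5108 0.0661 0.0422] [-7.9  1.2  3. ]
29.32 [0.5082 0.0658 0.0425] [-3.2  1.3 -1.8]
```

```bash
ok(){ python3 -c 'from workcell import bot; s=bot.read_state(); f=s["force"][0]; print(round(s["clock"],2),s["position"].round(4),s["force"].round(1))'; }
python3 -m inch '[[-1,-2,-0.25,0,0],[-1,0,0,0,0],[-1,0,0,0,0]]' >/dev/null; ok; python3 -m inch '[[-1,-3,-0.4,0,0],[-1,0,0,0,0],[-1,0,0,0,0]]' >/dev/null; ok; python3 -m inch '[[-1,-10,-1.3,0,0],[-1,0,0,0,0],[-1,0,0,0,0]]' >/dev/null; ok
```

```text
29.7 [0.5072 0.0655 0.0431] [ 0.5  0.4 -0.4]
30.07 [0.5033 0.0654 0.0427] [ 0.1  0.4 -0.2]
30.45 [0.4932 0.0649 0.0428] [ 0.7  0.1 -0.1]
```

The force drops to zero about 6–7 mm back and stays there, so the drawer is latched. I'll back away and check by camera.

```bash
python3 -m inch '[[-1,-25,-3.2,0,0],[-1,-25,-3.2,0,0],[-1,-20,-2.5,-10,0],[-1,0,0,-50,0],[-1,0,0,-50,0],[-1,0,60,0,0],[-1,0,60,0,0],[-1,0,60,0,0],[-1,0,0,0,0]]'; python3 - <<'E'
from h import *
s=bot.get_image("scene")[:,:,::-1];t=bot.get_image("top")[:,:,::-1]
cv2.imwrite("pics/s9.png",s);cv2.imwrite("pics/t9.png",t)
a=cv2.resize(s,(400,300),interpolation=cv2.INTER_AREA)
b=cv2.resize(t[190:280,190:310],(800-400,300),interpolation=cv2.INTER_CUBIC)
d=cv2.resize(s[150:225,230:330],(400,300),interpolation=cv2.INTER_CUBIC)
c=np.zeros((600,800,3),np.uint8);c[:300,:400]=a;c[:300,400:]=b;c[300:,:400]=d;cv2.imwrite("pics/crop9.png",c)
E
```

```text
clock: 31.58
position: [0.4565, -0.1216, 0.1498]
eef_rot: [0.996, 0.088, 0.0, -0.008]
force: [0.9, 0.0, -0.3]
grip_width: -0.0
grasp_force: 0.0
```

View pics/crop9.png

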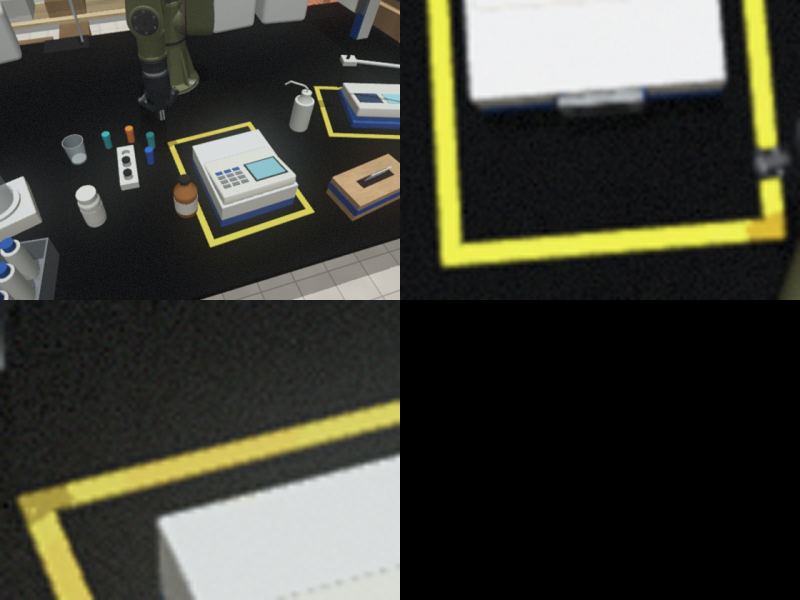

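The drawer is latched: only the panel shows, slightly proud of the meter's face, at crop9 (600,102). Both standards, the bottles and the beaker are where they were, and the arm is clear. Handing in.

```bash
python3 -c 'from workcell import bot; print(bot.hand_in())'
```

```text
the job is handed in; nothing more can be done
None
```

The tall sample cell stands in the drawer's well, the drawer was pressed to its firm end with the force kept under 25 N and has stayed latched, nothing else was disturbed, and the job is handed in (the judge's result was not shown).

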